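# Prop the heavy lid of the drying box ajar with its lifting lever

## Task

The drying box with the sample plates has to stand ajar to air. Push the steel prop that stands parked in front of the box over towards the box until it leans against the edge of the shut lid, then press the wooden grip of the lever down until the heavy lid has risen clear of the prop and the prop drops in under it, and let the lever come up gently so that the lid is left resting on the prop. Do not touch the lid, do not lift the lever out of its saddle or raise its grip, and leave the loose sample plate and the rubbing block where they lie.

Things in the scene. Friction and masses are not known exactly. Their poses are not given: they have to be found in the camera images.
- rig: fixed unit: black base plate (295 x 170 x 6 mm) with a grey box, top edge 80 mm high. Origin: on the work surface, foot of the middle of the box's front wall; +x into the box (box x 0 to 150 mm), z up. In front of the box (-x) stand the lever's saddle (y = -25 mm, x -110 to -66, 88 mm high) and the prop's bracket (y = +52 mm). Place and yaw vary
- lid_plate: heavy (about 4 kg) dark steel lid, 200 x 174 x 10 mm with two bolted hinge straps, top about 99 mm high when shut, hinged along the back of the box; overhangs the front wall by 45 mm as a lip. Origin: on the hinge line, axes like the rig's when shut. Not to be touched by the robot
- lip (a point): middle of the lid's rounded front edge, on its underside; 80 mm above the work surface when shut
- lid (a joint): lid opening in rad: 0 shut. It must rise to about 0.18 for the prop to drop in under it and comes down to rest on the prop at about 0.15; the lever can raise it to about 0.24. Falls shut by its weight
- prop_arm: prop: bare steel strap 20 mm wide, 8 mm thick, with a cross-bar 40 mm long (along the rig's y) and 12 mm thick at its top. Origin: its foot hinge, at x = -85, y = +52, z = 20 mm in the rig's frame; swings freely in the rig's x-z plane; nothing covers it from above or from the -x side
- prop_bar (a point): centre of the prop's cross-bar, 99.5 mm from the prop's foot pivot; about 112 mm above the work surface when parked
- prop (a joint): prop angle in rad, growing towards the box: 0 parked, leaning away from the box (its start); 0.38 upright; beyond this it falls by its own weight against the edge of the shut lid at about 0.87; 0.99 at its stop, standing under the raised lid
- lever: loose cranked steel lever (0.55 kg, bar 30 x 10 mm), lying by a 12 mm cross-pin in two open notches of the saddle. Origin: centre of the pin, 70 mm high; axes like the rig's at the start. Short end: 70 mm towards the box, a roller nose under the lid's lip. Long end: 212 mm towards -x, rising 0.42 rad from level, with a wooden grip. About 6 to 12 N on the grip starts the lid, 3 N near the top
- grip (a point): middle of the flat top face of the wooden grip (80 x 30 x 18 mm), 182 mm along the long end from the pin and 9 mm above its centre line; about 152 mm high at the start, 62 when the lid has just cleared the prop, 26 when the lever's end meets the work surface; it stays at about 82 after release, the nose under the propped lid
- pin (a point): centre of the lever's cross-pin; must stay in its notches
- sample_plate: flat rectangular sample plate, 45 x 60 x 8 mm, lying behind the hinged end of the box; origin at the centre of the underside; bystander, not to be moved
- rubbing_block: grey rubbing block, 46 x 76 x 31 mm, lying beside the lever; origin at the centre of the underside; bystander, not to be moved

How it is judged:
On the way, in this order (a step that is already met when the one before it is completed fails the run):
1. the prop leans against the edge of the shut lid (value of joint prop above 0.75 rad and value of joint lid below 0.04 rad), for 0.2 s.
2. the lid is raised by the lever and the prop has dropped in under it (value of joint lid above 0.13 rad and value of joint prop above 0.93 rad), for 0.2 s.
At the end, for the whole second after the job is handed in: The lid rests on the prop: lid open 0.13 to 0.172 rad and still, the prop in under it at its stop (beyond 0.93 rad) and carrying it with more than 3 N, the lever's cross-pin still in its notches (within 10 mm) (all of step 2 and value of joint lid below 0.172 rad and contact force between prop_arm and lid_plate above 3 N and angular speed of lid_plate below 0.05 rad/s and distance of pin from where it was at the start of the episode below 0.01 m); the robot touches nothing.
It fails at once if the fingers or the arm touch the lid (contact force between any of the fingers, the arm and lid_plate above 0.5 N).
It fails at once if the lever is lifted or knocked out of its saddle (its cross-pin leaves its place by more than 10 mm) (distance of pin from where it was at the start of the episode above 0.01 m).
It fails at once if the lever's grip end is raised above its starting height (by more than 20 mm) (height (world z) of grip above 0.173 m).
It fails at once if the lid is let fall (it comes down faster than 0.8 rad/s, 0.16 m/s at the lip) (velocity of joint lid below -0.8 rad/s).
It fails at once if the loose sample plate or the rubbing block is moved by more than 15 mm (distance of any of sample_plate, rubbing_block from where it was at the start of the episode above 0.015 m).
It also fails if it takes over 53 s, if anything falls off the work surface, if the arm or the gripper's body presses on something with over 40 N, if the wrist force passes 120 N, or if a joint passes its speed limit or range.

## Robot

A 7-joint arm with a two-finger parallel gripper is mounted at the origin on a cart in front of the work surface, level with it; the furniture and walls round the work are solid. World frame = base frame: x ahead of the robot, y to its left, z up, the work surface at z = 0. Lengths are in m, angles in rad, forces in N, time in s.
With the tool pointing down it reaches from about 0.425 to 1.025 m from the base axis. Payload 9.4 kg.
Tool frame: the origin (TCP) lies between the finger pads; the fingertips stand 25 mm ahead of it and the grasp point (between the pads) lies 6 mm ahead of it (r.nose_length is the distance from the TCP to the fingertips, in m); z points along the fingers, y is the direction in which the jaws open and shut (so a half turn about z gives the same grasp; the last joint's range is limited). The gripper opens to 93 mm and grips with 3 to 60 N. Pads are 15 mm wide; open, the fingers measure 128 mm over their backs; the gripper's body (75 mm by 188 mm) begins 65 mm behind the grasp point.
Start: joints at [-1.296, 0.599, -0.003, 1.599, 0.002, 0.943, -0.08], TCP at [0.25, 0.681, 0.244] pointing down, gripper open.
Joint ranges: [-2.57, 2.57], [-0.35, 1.97], [-1.29, 1.29], [0.11, 2.56], [-1.05, 4.19], [0.11, 1.86], [-2.63, 2.63]. Speed limits (rad/s): [2.22, 2.22, 3.01, 3.01, 3.14, 3.14, 3.14].

## Interface

Orientations are given as a unit quaternion [w, x, y, z].
In Python, from bench import status, vision, ticket, r gives the robot as it stands. The module is installed in compiled form; this text tells all that it offers.
- The arm moves only by the tool step_arm, never from a script. Its argument "targets" is a list of rows, each a list of 5 numbers: the shift along the world's x, y, z in units of 40 mm (1.0 is 40 mm), then the turn about the world's z in units of 5 degrees (1.0 is 5 degrees), then the finger opening in mm, from 0 to 93. In form: [[x, y, z, turn, hand], ...]. A call has 1 to 20 rows; each row is the pose to reach, as a shift and turn from the pose measured when the call began; what a row does not reach only later rows make up. A row lasts 1/12 s, in which the tool goes at most 41.7 mm and 7.16 degrees, less where a joint would pass 70% of its speed; a pose out of reach is approached as far as the arm can. A call with a gripper value outside its range is refused whole. The fingers move at their own pace and stop on an object; "squeeze" is the grip in N (left out, the last holds). Time passes only in rows, so rows that repeat a pose let the fingers close. It gives the time, the measured TCP pose, the force and the opening at its end, in the units of the state.
- status.read_state(): the state, without advancing time (a new reading comes with each control period).
- vision.camera(name): name is "scene" or "top" or "wrist"; returns a dict with "image" (480x640x3 uint8, red, green, blue), "mtx" (3x3 intrinsics, pixels), "rvec" (rotation vector, rad) and "tvec" (3), from world to camera coordinates, as OpenCV has them; the wrist camera has in their place "mount" (4x4, takes a point from camera to tool coordinates, whose origin is the TCP and whose axes are the flange's). Camera axes: x right, y down, z forward; pixel columns grow to the right and rows downward; lengths in m; the calibration is good to about 2 mm. A picture is of the moment at which its call begins: read the wrist's pose just before it. There is no depth.
- ticket.finish_job(): hands the job in, once; it reports no verdict.
The state is a dict: "t": time; "qpos": joint angles; "qd": joint speeds; "effort": joint torques, N m; "ee_pos": TCP position; "eef_rot": TCP orientation; "wrist_force": force on the tool from outside, world axes, zero at the start; "torque": the same for the moment, N m; "grip_width": finger opening in m.
Only numpy, scipy, OpenCV 4.12 (cv2) and the standard library are available. Lean on these libraries where they do the work, as an engineer would, in place of code of your own. Each camera call takes 0.05 s, during which the arm holds its last target.

## Working session

There is one attempt and no reset: what is moved stays moved. The work goes in short steps, Python scripts to look and compute and a tool call to move; the robot and the scene stay as the last step left them, time stands still between calls to the robot, and variables do not carry over. Pictures are saved under pics/ and viewed, and the job is handed in when it is done.

Besides the shell and the picture viewer there is one more tool, called by a JSON object that holds its "method" and its "body". step_arm: Moves the arm, as the interface text tells. Its arguments: {"type":"object","properties":{"targets":{"type":"array","items":{"type":"array","items":{"type":"number"}}},"squeeze":{"type":"number"}},"required":["targets"]}

```bash
mkdir -p pics; python3 - <<'E'
from bench import status, vision, r
import cv2,numpy as np
s=status.read_state(); print(s); print(r.nose_length)
for n in ["scene","top","wrist"]:
    c=vision.camera(n); cv2.imwrite(f"pics/a_{n}.png",c["image"][:,:,::-1])
    print(n,c["mtx"].tolist(),{k:np.round(c[k],4).tolist() for k in c if k in("rvec","tvec","mount")})
E
```

```text
{'t': 0.0, 'qpos': array([-1.29568637,  0.60009926, -0.00258123,  1.60011214,  0.0018167 ,
        0.942872  , -0.07978264]), 'qd': array([ 1.52319226e-04,  8.95582474e-05, -1.63601215e-03, -1.59963915e-03,
        1.13224338e-05,  8.90652705e-04, -1.06093231e-03]), 'effort': array([-1.37923769e-03, -7.65075016e+01,  1.49722025e+00, -2.52353472e+01,
       -5.23291889e-02,  1.69736665e-02,  1.83381703e-04]), 'ee_pos': array([0.24967819, 0.68018913, 0.2427844 ]), 'eef_rot': array([-6.59620877e-05,  1.74941567e-01,  9.84578536e-01, -7.41299386e-04]), 'wrist_force': array([-0.58076084, -0.66469491,  0.22964203]), 'torque': array([-0.03187304, -0.05466512,  0.00328813]), 'grip_width': 0.09273867727424888}
0.025
scene [[481.88180519836243, 0.0, 319.6488299578412], [0.0, 481.88180519836243, 247.29119056629708], [0.0, 0.0, 1.0]] {'rvec': [2.1565, -1.1634, 0.4241], 'tvec': [-0.2218, 0.4017, 1.0389]}
top [[465.5897163541096, 0.0, 318.702107799877], [0.0, 465.5897163541096, 229.88070910867148], [0.0, 0.0, 1.0]] {'rvec': [2.1749, -2.1995, 0.0221], 'tvec': [0.048, 0.4481, 1.1364]}
wrist [[332.98079396248676, 0.0, 324.95062819616663], [0.0, 332.98079396248676, 236.43557833991417], [0.0, 0.0, 1.0]] {'mount': [[0.0004, -0.9701, -0.2429, 0.0662], [1.0, 0.0005, -0.0005, 0.0003], [0.0006, -0.2429, 0.9701, -0.1411], [0.0, 0.0, 0.0, 1.0]]}
```

View pics/a_scene.png

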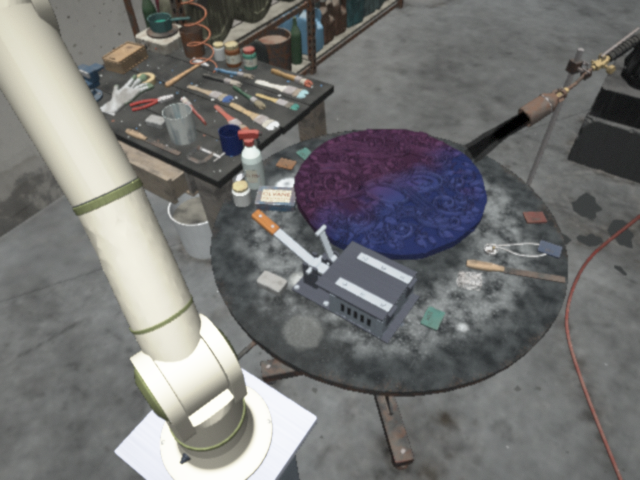

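View pics/a_top.png

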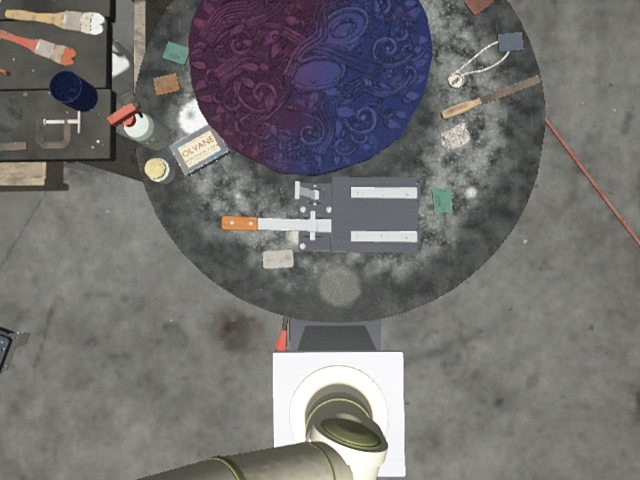

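View pics/a_wrist.png

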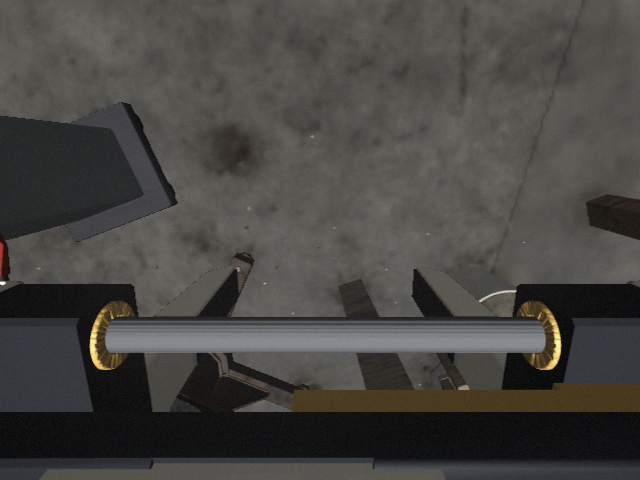

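The top view shows the rig at (300–420, 178–250) with the box to image right. The orange grip is at about (239,223), the prop bar at about (297,190), and the rubbing block at (278,259). Next I'll zoom in.

```bash
cat > h.py <<'E'
import cv2,numpy as np
def ray(c,uv,z):
    R,_=cv2.Rodrigues(np.array(c["rvec"],float)); t=np.array(c["tvec"],float).reshape(3)
    p=cv2.undistortPoints(np.array([[uv]],float),np.array(c["mtx"]),None)[0,0]
    d=R.T@np.array([p[0],p[1],1]); o=-R.T@t
    return o+d*(z-o[2])/d[2]
def tri(c1,u1,c2,u2):
    P=[np.array(c["mtx"])@np.hstack([cv2.Rodrigues(np.array(c["rvec"],float))[0],np.array(c["tvec"],float).reshape(3,1)]) for c in(c1,c2)]
    X=cv2.triangulatePoints(P[0],P[1],np.array(u1,float).reshape(2,1),np.array(u2,float).reshape(2,1)); return (X[:3]/X[3]).ravel()
def proj(c,p):
    return cv2.projectPoints(np.array([p],float),np.array(c["rvec"],float),np.array(c["tvec"],float),np.array(c["mtx"]),None)[0].reshape(-1,2)
E
python3 - <<'E'
from bench import vision
from h import *
T=vision.camera("top");S=vision.camera("scene")
a=T["image"][165:275,215:430,::-1]; cv2.imwrite("pics/b_top.png",cv2.resize(a,None,fx=3.7,fy=3.7,interpolation=cv2.INTER_CUBIC))
a=S["image"][195:345,240:430,::-1]; cv2.imwrite("pics/b_scene.png",cv2.resize(a,None,fx=4,fy=4,interpolation=cv2.INTER_CUBIC))
def orange(c,box):
    h=cv2.cvtColor(c["image"],cv2.COLOR_RGB2HSV); m=cv2.inRange(h,(5,140,120),(20,255,255))
    k=np.zeros_like(m);x0,y0,x1,y1=box;k[y0:y1,x0:x1]=m[y0:y1,x0:x1]
    cs,_=cv2.findContours(k,cv2.RETR_EXTERNAL,cv2.CHAIN_APPROX_NONE);q=max(cs,key=cv2.contourArea)
    M=cv2.moments(q);r=cv2.minAreaRect(q);print(r,cv2.boxPoints(r).round(1).tolist()); return M["m10"]/M["m00"],M["m01"]/M["m00"]
ut=orange(T,(200,200,280,245));us=orange(S,(230,195,300,250))
print(ut,us,tri(T,ut,S,us),ray(T,ut,.152))
E
```

```text
((239.0059051513672, 222.8463897705078), (34.359214782714844, 12.836664199829102), 2.2025980949401855) [[221.60000610351562, 228.60000610351562], [222.10000610351562, 215.8000030517578], [256.3999938964844, 217.10000610351562], [255.89999389648438, 229.89999389648438]]
((264.3852233886719, 221.23770141601562), (26.759706497192383, 8.834545135498047), 39.80557632446289) [[251.3000030517578, 216.10000610351562], [256.8999938964844, 209.3000030517578], [277.5, 226.39999389648438], [271.79998779296875, 233.1999969482422]]
(239.14097664543525, 222.68704883227173) (263.8752997601918, 221.6450839328537) [0.46042935 0.21381341 0.14360052] [0.46001014 0.21203744 0.152     ]
```

View pics/b_top.png

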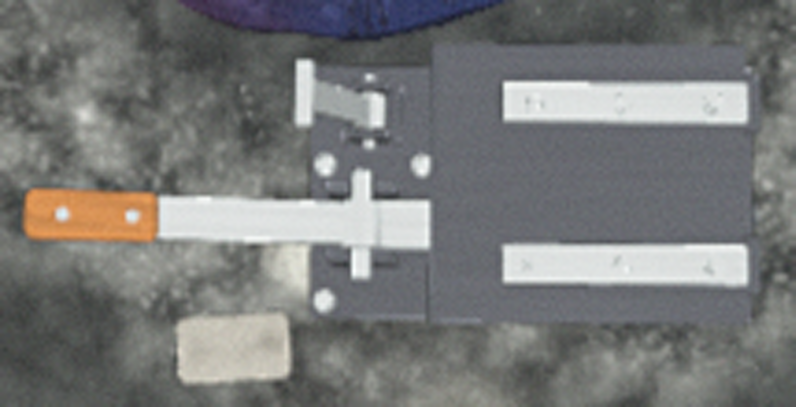

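View pics/b_scene.png

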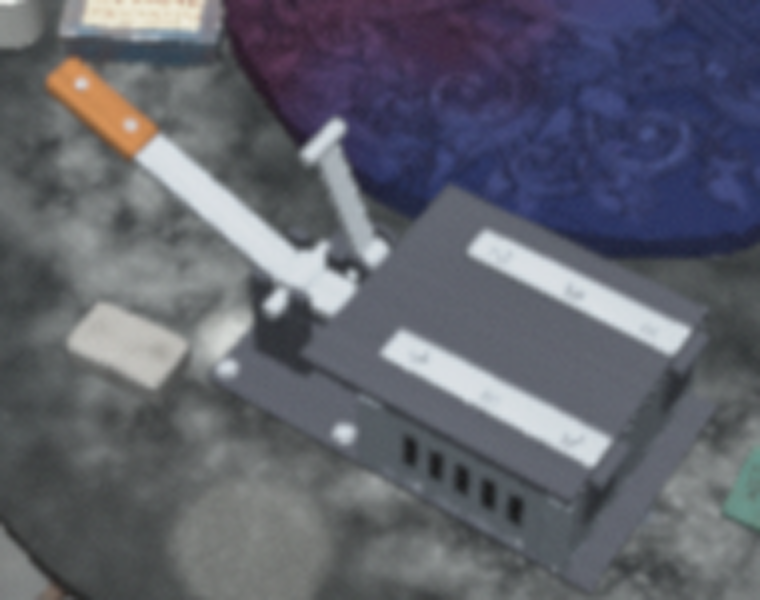

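```bash
python3 - <<'E'
from bench import vision,status
from h import *
T=vision.camera("top");S=vision.camera("scene")
f=lambda x,y:(215+(x+.5)/3.7-.5,165+(y+.5)/3.7-.5)
g=lambda x,y:(240+(x+.5)/4-.5,195+(y+.5)/4-.5)
print("bar",tri(T,f(304,92),S,g(324,141)),ray(T,f(304,92),.118))
c=[ray(T,f(*p),.099) for p in[(432,44),(428,320),(750,320),(750,46)]]
print("lid",np.round(c,4))
print("pin ends",[ray(T,f(*p),.076).round(4) for p in[(362,171),(361,278)]])
print("grip c",ray(T,f(91,215),.152))
print("block",[ray(T,f(*p),.031).round(4) for p in[(178,320),(290,314),(292,380),(181,384)]])
gf=ray(T,f(24,215),.16);gb=ray(T,f(157,217),.14);print(gf,gb)
gl=[ray(T,f(*p),.15).round(4) for p in[(91,190),(91,241)]];print(gl)
E
```

```text
bar [0.53617005 0.08734158 0.11702682] [0.53510309 0.08855876 0.118     ]
lid [[ 0.5663  0.0106  0.099 ]
 [ 0.3962  0.015   0.099 ]
 [ 0.3941 -0.1813  0.099 ]
 [ 0.5622 -0.1846  0.099 ]]
pin ends [array([0.4902, 0.0554, 0.076 ]), array([0.4229, 0.0567, 0.076 ])]
grip c [0.45988568 0.21184446 0.152     ]
block [array([0.3978, 0.1785, 0.031 ]), array([0.401 , 0.1051, 0.031 ]), array([0.358 , 0.1041, 0.031 ]), array([0.3561, 0.1768, 0.031 ])]
[0.45986723 0.24945724 0.16      ] [0.45896267 0.17490276 0.14      ]
[array([0.4747, 0.2122, 0.15  ]), array([0.4447, 0.2123, 0.15  ])]
```

{"method": "step_arm", "body": {"targets": [[0.4, -0.8, 0, -0.8, 0], [0.8, -1.6, 0, -1.7, 0], [1.3, -2.4, 0, -2.6, 0], [1.7, -3.2, 0, -3.4, 0], [2.1, -4.0, 0, -4.2, 0], [2.5, -4.9, 0, -5.1, 0], [3.0, -5.7, 0, -6, 0], [3.4, -6.5, 0, -6.8, 0], [3.8, -7.3, 0, -7.6, 0], [4.2, -8.1, 0, -8.5, 0], [4.6, -8.9, 0, -9.3, 0], [5.0, -9.7, 0, -10.2, 0], [5.5, -10.5, 0, -11, 0], [5.9, -11.3, 0, -11.9, 0], [6.3, -12.1, 0, -12.7, 0], [6.7, -12.9, 0, -13.5, 0], [7.1, -13.6, 0, -14.2, 0], [7.1, -13.6, 0, -14.2, 0], [7.1, -13.6, 0, -14.2, 0], [7.1, -13.6, 0, -14.2, 0]], "squeeze": 10}}

```text
t: 2.02
ee_pos: [0.5335, 0.1371, 0.2433]
eef_rot: [-0.0, 0.714, 0.7, -0.0]
wrist_force: [0.1, 0.1, -0.4]
grip_width: 0.0003
```

```bash
python3 - <<'E'
from bench import vision
from h import *
T=vision.camera("top");S=vision.camera("scene")
W=vision.camera("wrist")
cv2.imwrite("pics/c_w.png",W["image"][:,:,::-1])
a=np.vstack([T["image"][120:280,200:440,::-1],S["image"][170:330,220:460,::-1]]); cv2.imwrite("pics/c_ts.png",cv2.resize(a,None,fx=1.85,fy=1.85))
E
```

```text
(no output)
```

View pics/c_w.png

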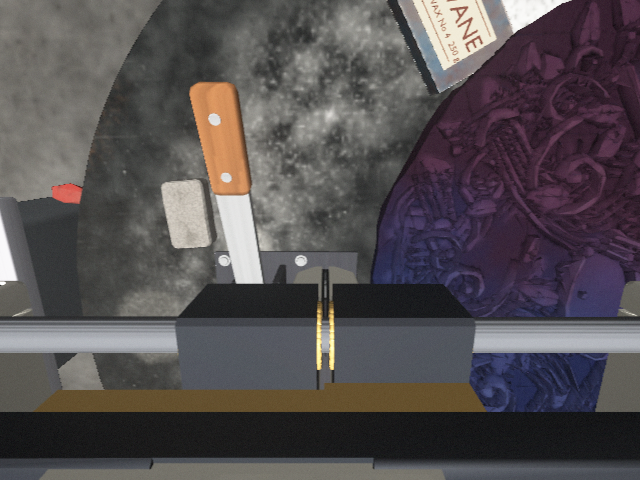

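View pics/c_ts.png

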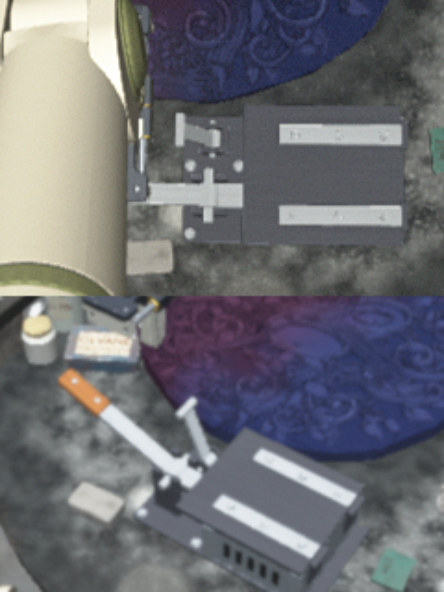

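The prop is still parked, and the closed fingers are about 40 mm from its bar on the +y side. I'll lower them to bar height.

{"method": "step_arm", "body": {"targets": [[0, 0, -0.4, 0, 0], [0, 0, -0.9, 0, 0], [0, 0, -1.4, 0, 0], [0, 0, -1.9, 0, 0], [0, 0, -2.4, 0, 0], [0, 0, -2.8, 0, 0], [0, 0, -2.95, 0, 0], [0, 0, -2.95, 0, 0]]}}

```text
t: 2.83
ee_pos: [0.5323, 0.1387, 0.1242]
eef_rot: [-0.001, 0.713, 0.702, -0.001]
wrist_force: [-0.1, -0.2, 0.1]
grip_width: 0.0005
```

```bash
python3 - <<'E'
from bench import vision
from h import *
S=vision.camera("scene")
a=S["image"][170:330,220:430,::-1]; cv2.imwrite("pics/d_s.png",cv2.resize(a,None,fx=3.5,fy=3.5))
E
```

```text
(no output)
```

View pics/d_s.png

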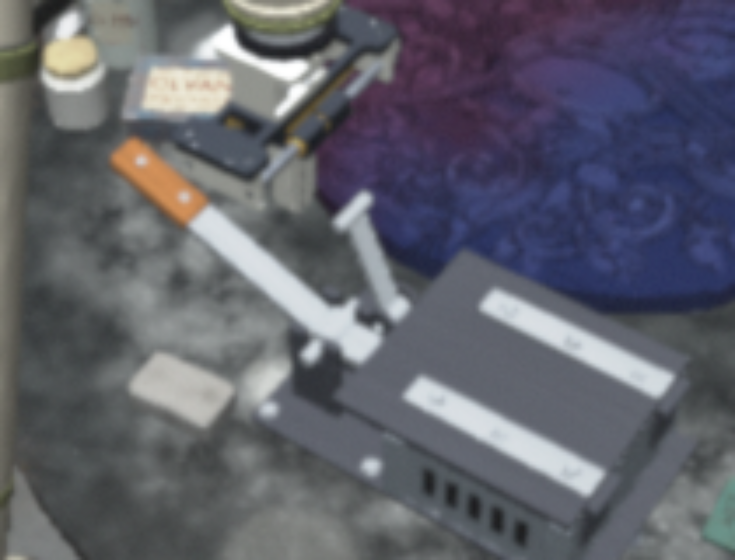

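The fingers are just behind the bar: tips at about (295,195), bar at (352,210). Now a slow push towards the box.

{"method": "step_arm", "body": {"targets": [[0, -0.3, 0, 0, 0], [0, -0.6, 0, 0, 0], [0.01, -0.66, 0, 0, 0], [0.02, -0.72, 0, 0, 0], [0.03, -0.78, 0, 0, 0], [0.03, -0.84, 0, 0, 0], [0.03, -0.9, 0, 0, 0], [0.03, -0.96, 0, 0, 0], [0.03, -1.02, 0, 0, 0], [0.03, -1.08, 0, 0, 0], [0.03, -1.14, 0, 0, 0], [0.03, -1.2, 0, 0, 0], [0.03, -1.26, 0, 0, 0], [0.03, -1.32, 0, 0, 0], [0.03, -1.38, 0, 0, 0], [0.03, -1.44, 0, 0, 0], [0.03, -1.5, 0, 0, 0], [0.03, -1.56, 0, 0, 0], [0.03, -1.62, 0, 0, 0], [0.03, -1.68, 0, 0, 0]]}}

```text
t: 4.55
ee_pos: [0.534, 0.0711, 0.1251]
eef_rot: [-0.001, 0.713, 0.701, -0.001]
wrist_force: [0.2, -0.2, 0.2]
grip_width: 0.0004
```

```bash
python3 - <<'E'
from bench import vision
from h import *
S=vision.camera("scene")
a=S["image"][170:330,220:430,::-1]; cv2.imwrite("pics/e_s.png",cv2.resize(a,None,fx=3.5,fy=3.5))
E
```

```text
(no output)
```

View pics/e_s.png

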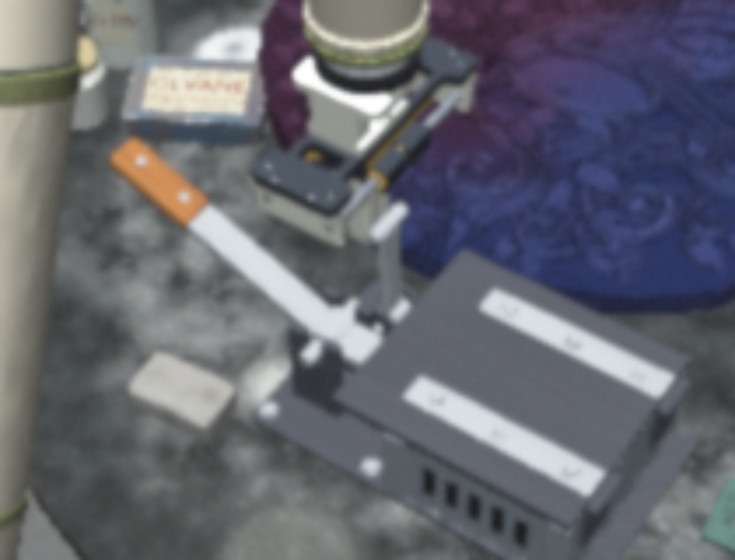

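The prop is nearly upright, with its bar at (390,222). I'll push another ~18 mm, which still leaves about 30 mm to the lid edge.

{"method": "step_arm", "body": {"targets": [[0, -0.05, 0, 0, 0], [0, -0.1, 0, 0, 0], [0, -0.15, 0, 0, 0], [0, -0.2, 0, 0, 0], [0, -0.25, 0, 0, 0], [0, -0.3, 0, 0, 0], [0, -0.35, 0, 0, 0], [0, -0.4, 0, 0, 0], [0, -0.45, 0, 0, 0], [0, -0.45, 0, 0, 0], [0, -0.45, 0, 0, 0], [0, -0.45, 0, 0, 0]]}}

```text
t: 5.6
ee_pos: [0.534, 0.0526, 0.1252]
eef_rot: [-0.001, 0.713, 0.701, -0.001]
wrist_force: [1.1, 0.9, -0.3]
grip_width: 0.0005
```

```bash
python3 - <<'E'
from bench import vision
from h import *
S=vision.camera("scene")
a=S["image"][170:330,220:430,::-1]; cv2.imwrite("pics/f_s.png",cv2.resize(a,None,fx=3.5,fy=3.5))
E
```

```text
(no output)
```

View pics/f_s.png

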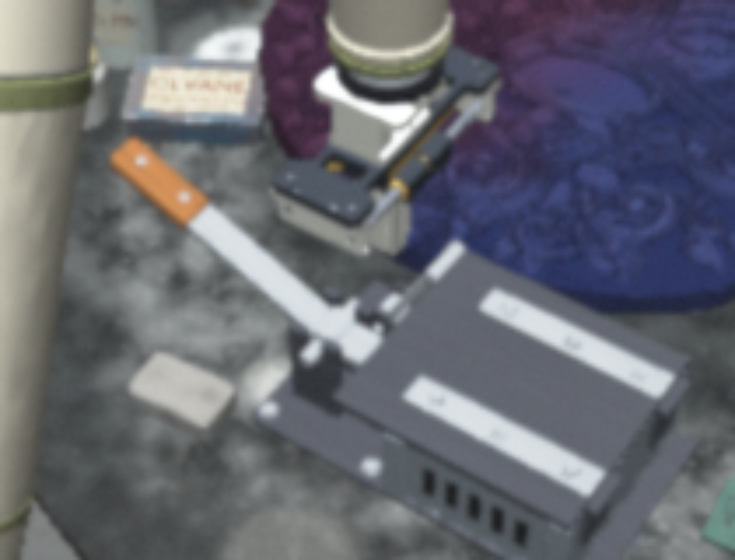

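The prop has fallen against the lid edge, with its bar at about (443,260). I'll retreat backwards and up, then move over the grip.

{"method": "step_arm", "body": {"targets": [[0, 0.3, 0, 0, 0], [0, 0.8, 0.4, 0, 0], [0, 1.2, 1.1, 0, 0], [0, 1.6, 1.9, 0, 0], [-0.3, 2.2, 2.4, 0, 0], [-0.8, 2.8, 2.4, 0, 0], [-1.3, 3.4, 2.4, 0, 0], [-1.8, 4.0, 2.4, 0, 0], [-1.8, 4.0, 2.4, 0, 0], [-1.8, 4.0, 2.4, 0, 0], [-1.8, 4.0, 2.4, 0, 0]]}}

```text
t: 6.57
ee_pos: [0.4621, 0.2131, 0.2213]
eef_rot: [-0.0, 0.713, 0.702, -0.001]
wrist_force: [0.6, 0.1, 0.1]
grip_width: 0.0006
```

```bash
python3 - <<'E'
from bench import vision
from h import *
T=vision.camera("top");S=vision.camera("scene");W=vision.camera("wrist")
cv2.imwrite("pics/g_w.png",W["image"][:,:,::-1])
a=np.vstack([T["image"][150:280,230:440,::-1],S["image"][180:310,220:430,::-1]]); cv2.imwrite("pics/g_ts.png",cv2.resize(a,None,fx=2.3,fy=2.3))
o=np.array([.480,-.0325]);xr=np.array([-.021,-1]);yr=np.array([1,-.021])
for q in(.75,.87,.99):
    a=q-.38;w=o+(-.085+.0995*np.sin(a))*xr+.052*yr
    p=[*w,.02+.0995*np.cos(a)+.005]; print(q,np.round(p,4),proj(T,p)-[230,150],proj(S,p)-[220,180])
E
```

```text
0.75 [0.533  0.0154 0.1178] [[99.4183211  39.98337765]] [[122.43226918  61.15387901]]
0.87 [0.5328 0.0046 0.1128] [[104.24454259  40.30420101]] [[125.90815363  64.16775714]]
0.99 [ 0.5326 -0.0056  0.1066] [[108.71888518  40.69161588]] [[129.15577041  67.40387883]]
```

View pics/g_ts.png

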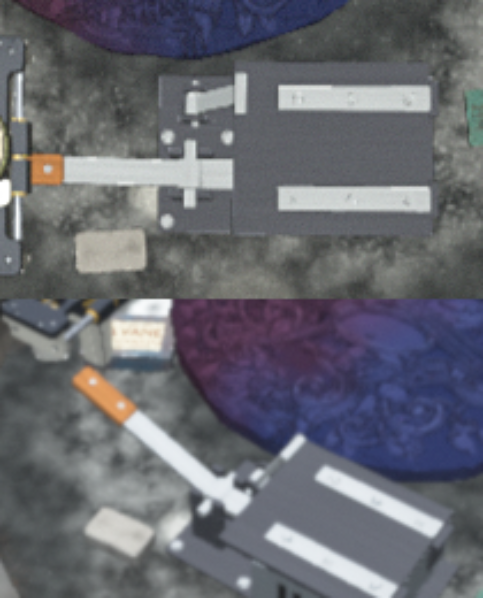

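View pics/g_w.png

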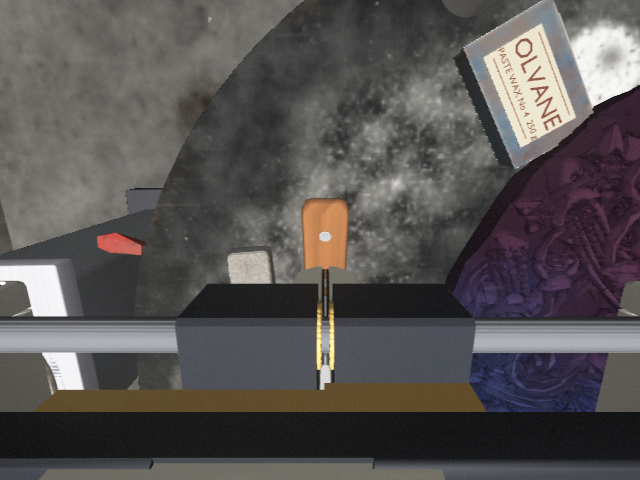

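The top view puts the bar at (334,190), which matches prop 0.87 rad. The wrist view shows the fingers centred on the grip at (325,235). Next I descend to contact.

{"method": "step_arm", "body": {"targets": [[0, 0, -0.3, 0, 0], [0, 0, -0.6, 0, 0], [0, 0, -0.8, 0, 0], [0, 0, -0.86, 0, 0], [0, 0, -0.91, 0, 0], [0, 0, -0.96, 0, 0], [0, 0, -1.01, 0, 0], [0, 0, -1.06, 0, 0], [0, 0, -1.1, 0, 0]]}}

```text
t: 7.47
ee_pos: [0.4629, 0.212, 0.1773]
eef_rot: [-0.0, 0.714, 0.701, -0.0]
wrist_force: [1.2, 1.0, 3.6]
grip_width: 0.0004
```

Contact is at tip height 0.152 m with 3.6 N. Now I press down along the grip's arc.

{"method": "step_arm", "body": {"targets": [[0, 0.03, -0.06, 0, 0], [0, 0.05, -0.12, 0, 0], [0, 0.08, -0.18, 0, 0], [0, 0.11, -0.24, 0, 0], [0, 0.13, -0.3, 0, 0], [0, 0.16, -0.36, 0, 0], [0, 0.18, -0.42, 0, 0], [0, 0.21, -0.48, 0, 0], [0, 0.23, -0.54, 0, 0], [0, 0.25, -0.6, 0, 0], [0, 0.27, -0.66, 0, 0], [0, 0.29, -0.72, 0, 0], [0, 0.31, -0.78, 0, 0], [0, 0.33, -0.84, 0, 0], [0, 0.35, -0.9, 0, 0], [0, 0.36, -0.96, 0, 0], [0, 0.38, -1.02, 0, 0], [0, 0.39, -1.08, 0, 0], [0, 0.4, -1.14, 0, 0], [0, 0.41, -1.2, 0, 0]]}}

```text
t: 9.13
ee_pos: [0.4639, 0.2296, 0.1302]
eef_rot: [-0.0, 0.713, 0.701, 0.001]
wrist_force: [0.8, 1.1, 11.1]
grip_width: 0.0007
```

```bash
python3 - <<'E'
from bench import vision,status
from h import *
print(status.read_state()["ee_pos"])
T=vision.camera("top");S=vision.camera("scene")
a=np.vstack([T["image"][150:280,230:440,::-1],S["image"][180:310,220:430,::-1]]); cv2.imwrite("pics/h_ts.png",cv2.resize(a,None,fx=2.3,fy=2.3))
E
```

```text
[0.46389309 0.22956834 0.13021188]
```

View pics/h_ts.png

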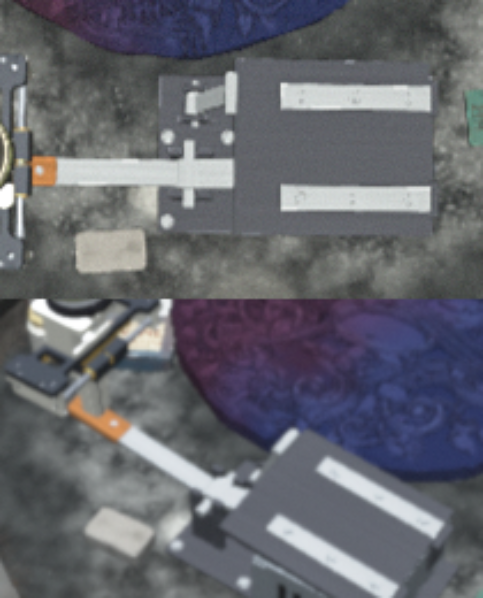

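The lid is rising and the prop bar is riding on its edge. Force is 11 N. I keep pressing.

{"method": "step_arm", "body": {"targets": [[-0.02, 0.01, -0.07, 0, 0], [-0.03, 0.02, -0.14, 0, 0], [-0.04, 0.03, -0.21, 0, 0], [-0.05, 0.04, -0.28, 0, 0], [-0.05, 0.05, -0.35, 0, 0], [-0.05, 0.05, -0.42, 0, 0], [-0.05, 0.06, -0.49, 0, 0], [-0.05, 0.06, -0.56, 0, 0], [-0.05, 0.07, -0.63, 0, 0], [-0.05, 0.07, -0.7, 0, 0], [-0.05, 0.07, -0.77, 0, 0], [-0.05, 0.07, -0.84, 0, 0], [-0.05, 0.07, -0.91, 0, 0], [-0.05, 0.07, -0.98, 0, 0], [-0.05, 0.07, -1.05, 0, 0], [-0.05, 0.07, -1.12, 0, 0], [-0.05, 0.07, -1.19, 0, 0], [-0.05, 0.07, -1.26, 0, 0], [-0.05, 0.07, -1.33, 0, 0], [-0.05, 0.07, -1.33, 0, 0]]}}

```text
t: 10.9
ee_pos: [0.4626, 0.2326, 0.077]
eef_rot: [0.0, 0.713, 0.701, 0.002]
wrist_force: [-0.5, 0.2, 3.6]
grip_width: 0.0006
```

```bash
python3 - <<'E'
from bench import vision,status
from h import *
print(status.read_state()["ee_pos"])
T=vision.camera("top");S=vision.camera("scene")
a=np.vstack([T["image"][150:280,230:440,::-1],S["image"][180:310,220:430,::-1]]); cv2.imwrite("pics/i_ts.png",cv2.resize(a,None,fx=2.3,fy=2.3))
E
```

```text
[0.46261982 0.23258597 0.07700017]
```

View pics/i_ts.png

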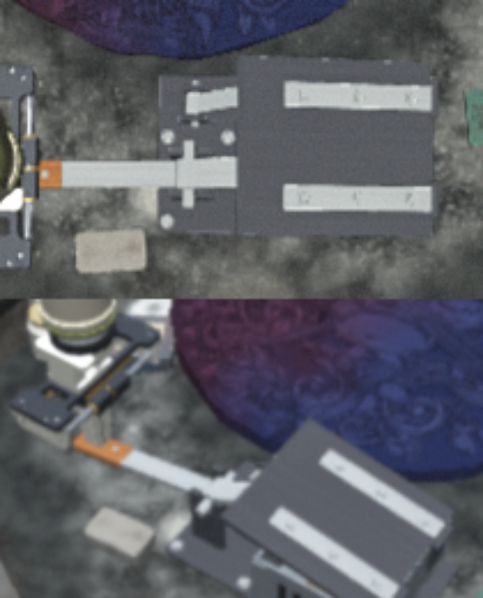

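The bar has disappeared under the lid and the strap now runs beneath the lip, so the prop has dropped in. I'll let the lever up gently.

{"method": "step_arm", "body": {"targets": [[0, 0, 0, 0, 0], [0, 0, 0.04, 0, 0], [0, 0, 0.08, 0, 0], [0, 0, 0.12, 0, 0], [0, 0, 0.16, 0, 0], [0, 0, 0.2, 0, 0], [0, 0, 0.25, 0, 0], [0, 0, 0.3, 0, 0], [0, 0, 0.35, 0, 0], [0, 0, 0.4, 0, 0], [0, 0, 0.45, 0, 0], [0, 0, 0.5, 0, 0], [0, 0, 0.55, 0, 0], [0, 0, 0.6, 0, 0], [0, 0, 0.65, 0, 0], [0, 0, 0.7, 0, 0], [0, 0, 0.75, 0, 0], [0, 0, 0.8, 0, 0], [0, 0, 0.85, 0, 0], [0, 0, 0.9, 0, 0]]}}

```text
t: 12.67
ee_pos: [0.4622, 0.2321, 0.113]
eef_rot: [-0.0, 0.714, 0.701, 0.001]
wrist_force: [0.3, -0.6, -0.4]
grip_width: 0.0001
```

```bash
python3 - <<'E'
from bench import vision,status
from h import *
print(status.read_state()["wrist_force"])
T=vision.camera("top");S=vision.camera("scene")
a=np.vstack([T["image"][150:280,230:440,::-1],S["image"][180:310,220:430,::-1]]); cv2.imwrite("pics/j_ts.png",cv2.resize(a,None,fx=2.3,fy=2.3))
E
```

```text
[ 0.29333124 -0.58610405 -0.42059947]
```

View pics/j_ts.png

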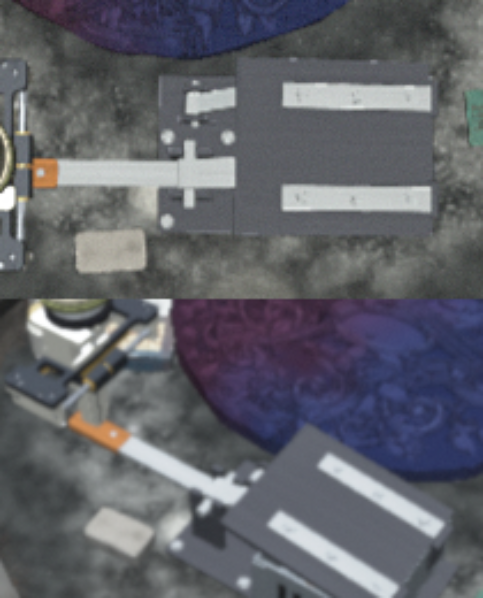

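The force is gone and the lid stays up. I'll retreat upwards, away from everything, and check.

{"method": "step_arm", "body": {"targets": [[0, 0, 0.3, 0, 0], [0, 0, 0.8, 0, 0], [0, 0, 1.4, 0, 0], [0, 0.3, 2.0, 0, 0], [0, 0.8, 2.6, 0, 0], [0, 1.4, 3.0, 0, 0], [0, 2.0, 3.0, 0, 0], [0, 2.6, 3.0, 0, 0], [0, 3.0, 3.0, 0, 0], [0, 3.0, 3.0, 0, 0], [0, 3.0, 3.0, 0, 0], [0, 3.0, 3.0, 0, 0]]}}

```text
t: 13.77
ee_pos: [0.4625, 0.3509, 0.2328]
eef_rot: [0.0, 0.714, 0.7, 0.001]
wrist_force: [-0.3, 0.5, 0.6]
grip_width: 0.0003
```

```bash
python3 - <<'E'
from bench import vision,status
from h import *
print(status.read_state()["wrist_force"],status.read_state()["ee_pos"])
T=vision.camera("top");S=vision.camera("scene")
a=np.vstack([T["image"][150:280,210:440,::-1],S["image"][180:310,210:440,::-1]]); cv2.imwrite("pics/k_ts.png",cv2.resize(a,None,fx=2.3,fy=2.3))
a=S["image"][205:345,290:440,::-1];cv2.imwrite("pics/k_s.png",cv2.resize(a,None,fx=4,fy=4,interpolation=cv2.INTER_CUBIC))
# predicted lid front corners at scene for lid angles (hinge at rear ~ rig x 155, z~.089; top edge)
o=np.array([.480,-.0325]);xr=np.array([-.021,-1]);yr=np.array([1,-.021])
for q in(0,.15,.2):
  L=.2;p=[]
  for y in(-.087,.087):
    x=.155-L*np.cos(q)-.01*np.sin(q)*1; z=.089+L*np.sin(q)+.01*np.cos(q)
    p.append([*(o+x*xr+y*yr),z])
  print(q,[((proj(S,v)-[290,205])*4).round(0).tolist() for v in p],[((proj(T,v)-[210,150])*2.3).round(0).tolist() for v in p])
h=cv2.cvtColor(T["image"],cv2.COLOR_RGB2HSV)
def orange(c,box):
    h=cv2.cvtColor(c["image"],cv2.COLOR_RGB2HSV); m=cv2.inRange(h,(5,140,120),(20,255,255))
    k=np.zeros_like(m);x0,y0,x1,y1=box;k[y0:y1,x0:x1]=m[y0:y1,x0:x1]
    cs,_=cv2.findContours(k,cv2.RETR_EXTERNAL,cv2.CHAIN_APPROX_NONE);q=max(cs,key=cv2.contourArea)
    M=cv2.moments(q);return M["m10"]/M["m00"],M["m01"]/M["m00"]
print("grip",tri(T,orange(T,(200,200,280,245)),S,orange(S,(225,195,300,270))))
E
```

```text
[-0.30607965  0.50384879  0.6154811 ] [0.46246897 0.35092979 0.23277479]
0 [[[91.0, 305.0]], [[243.0, 134.0]]] [[[277.0, 235.0]], [[279.0, 59.0]]]
0.15 [[[91.0, 275.0]], [[245.0, 104.0]]] [[[278.0, 235.0]], [[280.0, 54.0]]]
0.2 [[[92.0, 266.0]], [[247.0, 94.0]]] [[[280.0, 235.0]], [[281.0, 53.0]]]
grip [0.46017514 0.2298317  0.07556268]
```

View pics/k_ts.png

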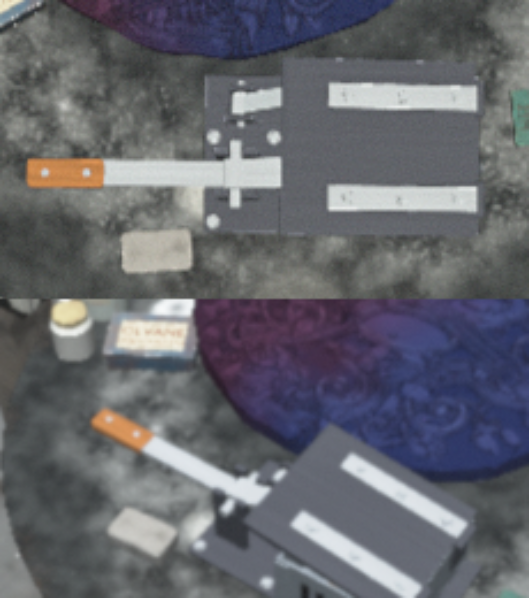

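View pics/k_s.png

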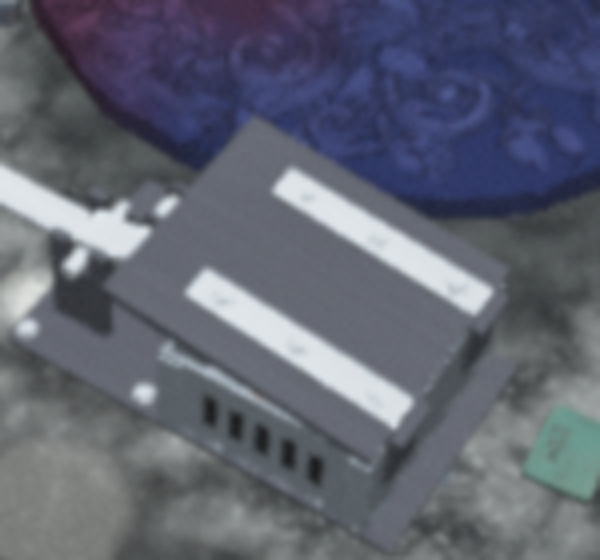

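The lid corners rose by about 28–32 px in the zoomed view, against about 30 predicted for 0.15 rad. The grip is about 82 mm high, the pin is in its notches and the bystanders haven't moved. I'm handing in.

```bash
python3 -c "
from bench import ticket; print(ticket.finish_job())"
```

```text
the job is handed in; nothing more can be done
None
```

I pushed the prop over until it leaned on the edge of the shut lid, then pressed the lever's grip down until the prop dropped in under the lid. I let the lever up slowly, moved the arm clear and handed the job in at about 14 s of the allowed 53 s. No verdict was reported.

**Prop leaning:** the top view put its bar where a prop angle of about 0.87 rad should be, with the lid still shut.

**Lid on the prop:** with the arm away, the lid's front corners had risen by what I expect for about 0.15 rad. The strap runs in under the lip.

**Lever:** the grip came to rest about 82 mm high after correcting for the camera's bias; the raw reading was 76 mm. The cross-pin still looks seated in its notches.

**Bystanders and robot:** the rubbing block and the green sample plate look unmoved. The highest wrist-force reading was about 11 N, while pressing the grip, and it was near zero once the arm was clear.

**Not checked directly:** the force the lid puts on the prop and the exact joint angles can't be read, so I judged them from the pictures. No check failed.

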